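# Find the socket for the column end nut and hold it home

## Robot

A 6-joint arm with a two-finger parallel gripper is mounted at the origin on the work surface. World frame = base frame: x ahead of the robot, y to its left, z up, the work surface at z = 0. Lengths are in m, angles in rad, forces in N, time in s.
With the tool pointing down it reaches from about 0.375 to 0.975 m from the base axis. Payload 3.8 kg.
Tool frame: the origin (TCP) lies between the finger pads; the fingertips stand 19 mm ahead of it and the grasp point (between the pads) is the TCP; z points along the fingers, y is the line along which they close (so a half turn about z gives the same grasp; the last joint's range is limited). The gripper opens to 85 mm and grips with 20 to 120 N. Pads are 22 mm wide; open, the fingers measure 114 mm over their backs; the gripper's body (76 mm by 85 mm) begins 54 mm behind the grasp point. The pads swing forward as they close: fully open they stand 13 mm farther back than shut.
Start: joints at [-1.215, 0.264, 1.604, -0, 1.274, -0.037], TCP at [0.258, -0.624, 0.22] pointing down, gripper open.
Joint ranges: [-2.63, 2.63], [-0.94, 2.18], [0.31, 2.57], [-1.31, 4.45], [0, 2.66], [-2.55, 2.55]. Speed limits (rad/s): [2.57, 2.57, 3.14, 3.14, 3.14, 3.14].

## Interface

Orientations are given as a unit quaternion [x, y, z, w].
In Python, from rig import ctrl gives the robot as it stands.
- The arm moves only by the tool send_rows, never from a script. Its arguments are lists of equal length, an entry for each row: "hand": the closure in counts, from 0 (fully open) to 255 (shut); "xyz": the shift along the tool's x, y, z in cm, a list of three; "yaw": the turn about the tool's z in degrees. In form: {"hand": [hand, ...], "xyz": [[dx, dy, dz], ...], "yaw": [yaw, ...]}. A call has 1 to 5 rows; each row shifts and turns the commanded pose from where the row before left it, along the tool's axes as they then stand; what a row does not reach is not made up. A row lasts 1/8 s, in which the tool goes at most 62.5 mm and 10.7 degrees, less where a joint would pass 70% of its speed; a pose out of reach is approached as far as the arm can. A call is refused whole if a number of a shift passes 6.25 or a number of a turn 10.7, either way. A call with a gripper value outside its range is refused whole. The fingers move at their own pace and stop on an object; "squeeze" is the grip in N (left out, the last holds). Time passes only in rows, so rows that do not move let the fingers close. It gives the time, the measured TCP pose, the force, the opening and the grip force at its end, in the units of the state.
- ctrl.sense(): the state, without advancing time (a new reading comes with each control period).
- ctrl.snapshot(name): name is "scene" or "top" or "wrist"; returns (picture, depth): 480x640x3 uint8, blue, green, red; 480x640 float32, m along the optical axis (not along the pixel's ray), 0 where there is no reading.
- ctrl.calibration(name): a dict with "vfov" (degrees; the focal length in pixels is half the picture's height over the tangent of half this angle, whatever the lens; pixels are square), "cx", "cy" (the principal point, pixels), "k1" (the pictures are not rectified: a ray, as slopes to the right and down, at radius r is drawn at 1 + k1 r^2 times it, then the intrinsics apply), "rvec" (rotation vector, rad) and "tvec" (3), from world to camera coordinates, as OpenCV has them. Camera axes: x right, y down, z forward; pixel columns grow to the right and rows downward; lengths in m; the calibration is good to about 2 mm. A picture is of the moment at which its call begins: read the wrist's pose just before it. calibration takes no time and is no camera call; for the wrist camera it gives the pose at the moment of the call.
- ctrl.sign_off(): hands the job in; it is judged then, once.
Trained networks look in the newest picture that a camera, given by its name, has taken for a name from the list of things; names that differ only in an ending like _2 or _b are one class to them, and where a whole thing is asked for, a point or a joint stands for the part that bears it (a point fixed in the world has none). Each returns a list of dicts, best first, with "score" (0 to 1); they miss things now and then, are a little off and sometimes report something else, mostly with a low value. They report only what shows in the picture. A call takes as long as a camera call. They do not tell look-alikes from the thing itself.
- ctrl.find_in(thing, camera): "bbox" ([centre column, centre row, width, height] in pixels, round what is visible of it).
- ctrl.tip_of(thing, camera): "xy" ([column, row] in pixels: a listed point, or the origin of a listed thing).
The state is a dict: "clock": time; "joint_positions": joint angles; "qvel": joint speeds; "effort": joint torques, N m; "position": TCP position; "eef_rot": TCP orientation; "contact_force": force on the tool from outside, world axes, zero at the start; "ft_torque": the same for the moment, N m; "opening": finger opening in m; "finger_force": force on a finger pad.
Only numpy, scipy, OpenCV 4.12 (cv2) and the standard library are available. Lean on these libraries where they do the work, as an engineer would, in place of code of your own. Each camera call takes 0.05 s, during which the arm holds its last target. There are 200 camera calls.

## Task

The end nut of the column clamped in the vise has to come off for a frit change: find which of the three sockets fits it - the fitting one drops over the hexagon with hardly any play, a smaller one will not go on, and a bigger one goes over but spins loosely. Set that socket squarely and fully home on the nut, its mouth down on the collar, without forcing anything, and finish while still gripping it and pressing it lightly down. Leave the other two sockets standing upright on the bench or mat and do not disturb the other things lying about.

Things in the scene. Friction and masses are not known exactly. Their poses are not given: they have to be found in the camera images.
- socket_small: Deep six-point steel socket standing mouth down, 78 mm tall, 220 g give or take a third. Lower 30 mm round, 34 mm in diameter, then tapering; from 36 mm up to the top a plain hexagon drive end 27 mm across flats. For 24 mm hexagons: bore 25.5 mm across flats, 26 mm deep, 1 mm bevel. Origin: centre of the mouth; z up; x square to a flat of bore and drive end (repeats every 60 deg).
- socket_medium: Deep six-point steel socket standing mouth down, 78 mm tall, 300 g give or take a third. Lower 30 mm round, 42 mm in diameter, then tapering; from 36 mm up to the top a plain hexagon drive end 27 mm across flats. For 30 mm hexagons: bore 31.5 mm across flats, 26 mm deep, 1 mm bevel. Origin: centre of the mouth; z up; x square to a flat of bore and drive end (repeats every 60 deg).
- socket_large: Deep six-point steel socket standing mouth down, 78 mm tall, 400 g give or take a third. Lower 30 mm round, 50 mm in diameter, then tapering; from 36 mm up to the top a plain hexagon drive end 27 mm across flats. For 36 mm hexagons: bore 37.5 mm across flats, 26 mm deep, 1 mm bevel. Origin: centre of the mouth; z up; x square to a flat of bore and drive end (repeats every 60 deg).
- column_a: Fixed upright steel column, 135 mm tall: foot 54 mm across, tube 38 mm, round collar 54 mm across at 104 to 117 mm, and on it the hexagonal end nut, 117 to 135 mm, top edge bevelled 1 mm. Nut size not recorded: 24, 30 or 36 mm across flats, different on each column. Which column is in the vise changes. Origin: centre of the base; z up; x square to a nut flat (repeats every 60 deg).
- column_b: As column_a, with another size of nut.
- column_c: As column_a, with the third size of nut.
- vise_seat (a point): On the base of the grey fixed column vise, 18 mm above the bench, under the clamped column: the column whose origin is here is the one to work on (collar top 135 mm, nut top 153 mm above the bench). Base 110 by 210 mm, jaws 90 mm high and 65 mm either side, screw handle out to 160 mm along +y. The other columns stand in a white rack nearby.
- ratchet: Bystander, loose: ratchet handle lying flat, 230 mm long along its x, black grip, its square drive stub up to 32 mm high.
- wrench: Bystander, loose: open-ended wrench lying flat, 200 mm long along its x.
- spare_ring: Bystander, loose: plain steel ring, 38 mm outside, 20 mm bore, 12 mm high, among the sockets on the flat grey mat (3 mm thick, fixed).
- drive_adapter: Bystander, loose: square-drive adapter standing on end, round body 25 mm across with a square stub on top, 36 mm high, among the sockets.
- beaker: Bystander, loose: glass beaker, 68 mm across, 90 mm high.
- bottle_big: Bystander, loose: glass solvent bottle with blue cap, 86 mm across, 180 mm high.
- bottle_amber: Bystander, loose: amber glass bottle with blue cap, 70 mm across, 140 mm high.
- fittings_tray: Bystander, loose: white divided tray, 90 by 70 mm, 30 mm high.
Not all that is in view belongs to the job. What is shaped like the socket_large but green, pink or yellow is not meant.

How it is judged:
At the end, for the whole second after the job is handed in: The socket that fits the clamped column's nut is home: mouth within 2.5 mm of the collar, 3 mm of centre, 0.06 rad of upright; at rest, gripped and pressing the column with over 2 N. The other two sockets stand upright on bench or mat, untouched (((horizontal distance between column_a and vise_seat below 0.02 m and z of socket_small in the frame of column_a between 0.114 and 0.1195 m and horizontal distance between socket_small and column_a below 0.003 m and angle between socket_small's own z axis and vertical below 0.06 rad and contact force between socket_small and column_a above 2 N and contact force between the fingers and socket_small above 4 N and linear speed of socket_small below 0.02 m/s and angle between each of socket_medium, socket_large's own z axis and vertical below 0.1 rad and height (world z) of each of socket_medium, socket_large below 0.008 m and contact force between each of the arm, the fingers and socket_medium below 0.1 N and contact force between each of the arm, the fingers and socket_large below 0.1 N) or (horizontal distance between column_b and vise_seat below 0.02 m and z of socket_medium in the frame of column_b between 0.114 and 0.1195 m and horizontal distance between socket_medium and column_b below 0.003 m and angle between socket_medium's own z axis and vertical below 0.06 rad and contact force between socket_medium and column_b above 2 N and contact force between the fingers and socket_medium above 4 N and linear speed of socket_medium below 0.02 m/s and angle between each of socket_small, socket_large's own z axis and vertical below 0.1 rad and height (world z) of each of socket_small, socket_large below 0.008 m and contact force between each of the arm, the fingers and socket_small below 0.1 N and contact force between each of the arm, the fingers and socket_large below 0.1 N) or (horizontal distance between column_c and vise_seat below 0.02 m and z of socket_large in the frame of column_c between 0.114 and 0.1195 m and horizontal distance between socket_large and column_c below 0.003 m and angle between socket_large's own z axis and vertical below 0.06 rad and contact force between socket_large and column_c above 2 N and contact force between the fingers and socket_large above 4 N and linear speed of socket_large below 0.02 m/s and angle between each of socket_small, socket_medium's own z axis and vertical below 0.1 rad and height (world z) of each of socket_small, socket_medium below 0.008 m and contact force between each of the arm, the fingers and socket_small below 0.1 N and contact force between each of the arm, the fingers and socket_medium below 0.1 N))); the arm keeps its last pose, push and grip.
It fails at once if a socket is forced onto the clamped column (more than 60 N) (contact force between any of socket_small, socket_medium, socket_large and column_a above 60 N or contact force between any of socket_small, socket_medium, socket_large and column_b above 60 N or contact force between any of socket_small, socket_medium, socket_large and column_c above 60 N).
It fails at once if a bystander is pushed or knocked more than 40 mm (distance of any of ratchet, wrench, spare_ring, drive_adapter, beaker, bottle_big, bottle_amber, fittings_tray from where it was at the start of the episode above 0.04 m).
It also fails if it takes over 72 s, if anything falls off the work surface, if the arm or the gripper's body presses on something with over 40 N, if the wrist force passes 120 N, or if a joint passes its speed limit or range.

## Working session

There is one attempt and no reset: what is moved stays moved. The work goes in short steps, Python scripts to look and compute and a tool call to move; the robot and the scene stay as the last step left them, time stands still between calls to the robot, and variables do not carry over. Pictures are saved under pics/ and viewed, at most 10 in all, crops included, and the job is handed in when it is done.

Besides the shell and the picture viewer there is one more tool, called after "Call:" by a JSON object that holds its "method" and its "body", one argument or row to a line. send_rows: Moves the arm, as the interface text tells. Its arguments: {"type":"object","properties":{"hand":{"type":"array","items":{"type":"number"}},"xyz":{"type":"array","items":{"type":"array","items":{"type":"number"}}},"yaw":{"type":"array","items":{"type":"number"}},"squeeze":{"type":"number"}},"required":["hand","xyz","yaw"]}

```bash
mkdir -p pics
cat > h.py <<'E'
import numpy as np,cv2
from rig import ctrl
from scipy.spatial.transform import Rotation as R
def cal(n):
    c=ctrl.calibration(n); f=240/np.tan(np.radians(c["vfov"])/2)
    return c,f,R.from_rotvec(np.ravel(c["rvec"])).as_matrix(),np.ravel(c["tvec"])
def ray(n,uv,C=None):
    c,f,Rm,t=C or cal(n)
    d=(np.asarray(uv,float).reshape(-1,2)-[c["cx"],c["cy"]])/f
    s=d.copy()
    for _ in range(20): s=d/(1+c["k1"]*(s**2).sum(1,keepdims=True))
    return np.c_[s,np.ones(len(s))]
def atz(n,uv,z,C=None):
    C=C or cal(n); r=ray(n,uv,C)@C[2]; o=-C[2].T@C[3]
    return o+r*((z-o[2])/r[:,2])[:,None]
def cloud(n,D,C=None):
    C=C or cal(n); v,u=np.mgrid[:480,:640]
    P=ray(n,np.c_[u.ravel(),v.ravel()],C)*D.reshape(-1,1)
    W=(P-C[3])@C[2]; W[D.ravel()==0]=np.nan
    return W.reshape(480,640,3)
def proj(n,X,C=None):
    c,f,Rm,t=C or cal(n)
    p=np.asarray(X)@Rm.T+t; s=p[:,:2]/p[:,2:]; s=s*(1+c["k1"]*(s**2).sum(1,keepdims=True))
    return s*f+[c["cx"],c["cy"]]
E
python3 - <<'E'
from h import *
for n in ["scene","top"]:
    p,d=ctrl.snapshot(n); cv2.imwrite(f"pics/{n}.png",p); np.save(n+".npy",d)
    W=cloud(n,d)
    for t in ["socket_small","socket_medium","socket_large","column_a","vise_seat","ratchet","wrench","beaker","bottle_big","fittings_tray","spare_ring","drive_adapter","bottle_amber"]:
        try:
            r=ctrl.tip_of(t,n)
            print(n,t,[(np.round(a["xy"]).astype(int).tolist(),round(a["score"],2),atz(n,a["xy"],0)[0,:2].round(3).tolist()) for a in r[:4]])
        except Exception as e: print(t,e)
print(ctrl.sense())
E
```

```text
scene socket_small [([314, 235], 0.82, [0.484, -0.017]), ([231, 274], 0.36, [0.722, -0.096]), ([285, 285], 0.35, [0.675, 0.033])]
scene socket_medium [([254, 230], 0.79, [0.563, -0.16]), ([487, 358], 0.5, [0.589, 0.498]), ([284, 287], 0.26, [0.681, 0.036])]
scene socket_large [([235, 213], 0.78, [0.538, -0.253]), ([297, 186], 0.76, [0.327, -0.191]), ([265, 200], 0.75, [0.441, -0.224]), ([278, 178], 0.7, [0.328, -0.266])]
scene column_a [([282, 285], 0.85, [0.678, 0.027]), ([218, 224], 0.74, [0.605, -0.256]), ([310, 302], 0.55, [0.682, 0.112])]
scene vise_seat [([254, 231], 0.49, [0.567, -0.159])]
scene ratchet [([214, 197], 0.62, [0.519, -0.354])]
scene wrench [([198, 189], 0.75, [0.52, -0.422])]
scene beaker [([231, 271], 0.86, [0.715, -0.102]), ([184, 241], 0.67, [0.706, -0.28]), ([197, 188], 0.19, [0.519, -0.428])]
scene bottle_big [([182, 242], 0.72, [0.712, -0.28])]
scene fittings_tray [([467, 265], 0.9, [0.35, 0.367])]
scene spare_ring [([199, 188], 0.51, [0.514, -0.424]), ([286, 208], 0.48, [0.437, -0.148])]
scene drive_adapter [([197, 190], 0.71, [0.525, -0.421]), ([215, 227]
[... 991 characters left out ...]
': 1.4, 'joint_positions': array([-1.21489539e+00,  2.63912282e-01,  1.60402088e+00, -8.16802338e-08,
        1.27368906e+00, -3.68474205e-02]), 'qvel': array([ 0.00016121, -0.00124822,  0.00103773,  0.00064701,  0.00189805,
        0.00083575]), 'effort': array([ 8.95222674e-04, -5.15057874e+01, -3.67706645e+01, -7.61713977e-05,
        9.75527364e-04,  1.17035717e-05]), 'position': array([ 0.25836867, -0.62358118,  0.22046014]), 'eef_rot': array([ 9.80780471e-01,  1.95114496e-01, -2.38724629e-06, -1.45915601e-05]), 'contact_force': array([ 1.07838151, -0.45036951, -0.38263675]), 'ft_torque': array([ 0.01054544,  0.00499796, -0.01024579]), 'finger_force': 0.0, 'opening': 0.0855422076859825}
```

View pics/top.png

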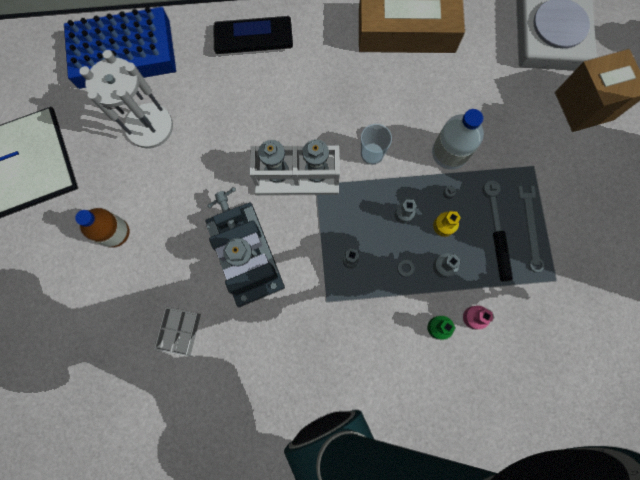

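View pics/scene.png

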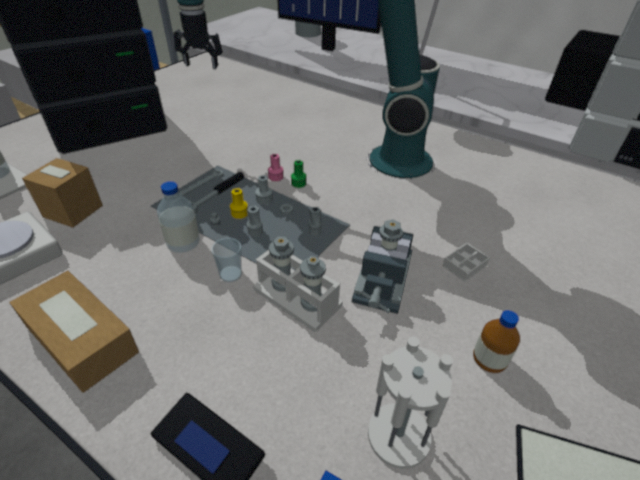

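```bash
cat > a.py <<'E'
from h import *
p=cv2.imread("pics/top.png"); d=np.load("top.npy"); W=cloud("top",d)
for (u,v) in [(236,250),(271,150),(316,150),(348,256),(405,208),(447,263)]:
    w=W[v-25:v+26,u-25:u+26].reshape(-1,3); w=w[np.isfinite(w[:,2])]
    zt=np.percentile(w[:,2],99.5); print(u,v,"ztop",zt.round(4))
    hist=np.histogram(w[:,2],bins=np.arange(0,.17,.005)); print(hist[0].tolist())
    s=w[w[:,2]>zt-.008]; lo,hi=s[:,:2].min(0),s[:,:2].max(0)
    f=cal("top"); px=d[v,u]/f[1]
    print(" n",len(s),"area mm2",len(s)*px*px*1e6,"AF",np.sqrt(len(s)*px*px*1e6/.866),"mid",((lo+hi)/2).round(4),s[:,:2].mean(0).round(4),"ext",(hi-lo).round(4))
crop=np.hstack([cv2.resize(p[v-25:v+25,u-25:u+25],(260,300),interpolation=cv2.INTER_CUBIC) for u,v in [(236,250),(271,150),(316,150)]])
cv2.imwrite("pics/crop.png",crop)
E
python3 a.py
```

```text
236 250 ztop 0.1553
[79, 1, 9, 65, 14, 143, 76, 9, 13, 16, 25, 26, 20, 10, 14, 16, 74, 972, 215, 0, 0, 0, 0, 0, 6, 15, 195, 72, 14, 30, 272, 19, 0]
 n 316 area mm2 1132.6559732993 AF 36.16513277025518 mid [0.4923 0.203 ] [0.492  0.2033] ext [0.0365 0.0399]
271 150 ztop 0.1546
[420, 2, 20, 114, 16, 6, 32, 16, 9, 2, 12, 9, 13, 31, 23, 21, 43, 340, 195, 12, 4, 0, 0, 1, 12, 25, 270, 111, 15, 17, 109, 7, 0]
 n 131 area mm2 519.3403783256297 AF 24.488777142167407 mid [0.6916 0.1242] [0.6905 0.1241] ext [0.0273 0.0246]
316 150 ztop 0.1545
[354, 1, 26, 166, 12, 3, 32, 7, 3, 18, 5, 5, 9, 18, 16, 19, 78, 389, 183, 7, 5, 0, 0, 0, 9, 23, 216, 96, 17, 27, 164, 8, 0]
 n 194 area mm2 765.9903711643086 AF 29.74080429550525 mid [0.6838 0.0348] [0.6834 0.0348] ext [0.0326 0.0294]
348 256 ztop 0.0825
[1912, 129, 4, 5, 6, 4, 27, 20, 3, 4, 7, 3, 3, 8, 7, 77, 72, 0, 0, 0, 0, 0, 0, 0, 0, 0, 0, 0, 0, 0, 0, 0, 0]
 n 151 area mm2 636.5359150589759 AF 27.111435318152463 mid [ 0.4748 -0.0212] [ 0.4743 -0.0212] ext [0.0296 0.0269]
405 208 ztop 0.0823
[1796, 126, 14, 14, 10, 13, 67, 51, 8, 9, 10, 10, 8, 11, 8, 68, 78, 0, 0, 0, 0, 0, 0, 0, 0, 0, 0, 0, 0, 0, 0, 0, 0]
 n 147 area mm2 648.5328207407365 AF 27.365729751417927 mid [ 0.5695 -0.1527] [ 0.5685 -0.1519] ext [0.03   0.0295]
447 263 ztop 0.083
[1686, 130, 14, 17, 8, 20, 116, 95, 11, 11, 9, 9, 9, 10, 10, 68, 89, 1, 0, 0, 0, 0, 0, 0, 0, 0, 0, 0, 0, 0, 0, 0, 0]
 n 158 area mm2 661.0030991800585 AF 27.62757724552304 mid [ 0.4435 -0.2268] [ 0.4428 -0.2258] ext [0.0288 0.03  ]
```

View pics/crop.png

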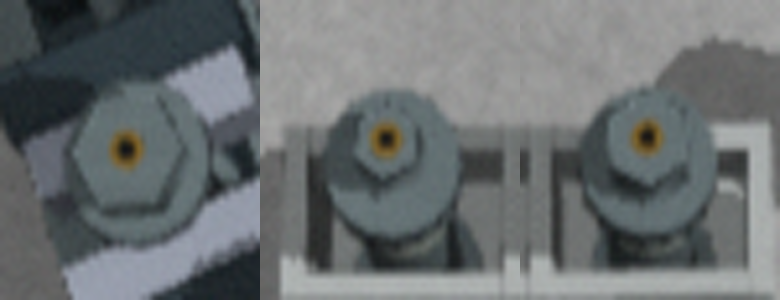

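Call:
{"method": "send_rows", "body": {
  "hand": [0,0,0,0,0],
  "xyz": [
    [3.5,-3.2,0],
    [4,-3.7,0],
    [4,-3.7,0],
    [4,-3.7,0],
    [4,-3.7,0]
  ],
  "yaw": [0,0,0,0,0]
}}

```text
clock: 2.02
position: [0.3702, -0.3811, 0.2207]
eef_rot: [0.981, 0.195, 0.0, 0.0]
contact_force: [0.5, -0.3, -0.7]
opening: 0.0854
finger_force: 0.0
```

Call:
{"method": "send_rows", "body": {
  "hand": [0,0,0,0],
  "xyz": [
    [4,-3.7,0],
    [4,-3.7,0],
    [4,-3.7,0],
    [0,0,0]
  ],
  "yaw": [0,0,0,0]
}}

```text
clock: 2.52
position: [0.4392, -0.2311, 0.2208]
eef_rot: [0.98, 0.198, 0.0, -0.0]
contact_force: [-0.2, 0.3, 0.2]
opening: 0.0855
finger_force: 0.0
```

```bash
cat >> h.py <<'E'
def look(n,xy,ztop,r=.03,tol=.004,save=None):
    C=cal(n); p,d=ctrl.snapshot(n); W=cloud(n,d,C)
    m=(np.abs(W[...,2]-ztop)<tol)&(np.hypot(W[...,0]-xy[0],W[...,1]-xy[1])<r)
    q=W[m][:,:2]
    if save: cv2.imwrite(save,p)
    if len(q)<20: print("few",len(q)); return None
    hull=cv2.convexHull(q.astype(np.float32))[:,0]
    # flats: support widths over direction
    th=np.radians(np.arange(0,60,.5)); best=None; ws=[]
    for t in th:
        a=t+np.arange(0,np.pi,np.pi/3); U=np.c_[np.cos(a),np.sin(a)]
        pr=q@U.T; hi=np.percentile(pr,99.3,0); lo=np.percentile(pr,.7,0)
        ws.append((hi-lo).sum())
        if best is None or ws[-1]<best[0]: best=(ws[-1],t,(hi-lo),np.linalg.lstsq(U,(hi+lo)/2,rcond=None)[0])
    print(n,"n",len(q),"flat normal deg",np.degrees(best[1]),"widths",best[2].round(4),"centre",best[3].round(4),"mean",q.mean(0).round(4),"z",np.median(W[m][:,2]).round(4))
    return best
def st():
    s=ctrl.sense(); r=R.from_quat(s["eef_rot"]).as_matrix()
    print("t",s["clock"],"pos",np.round(s["position"],4),"xax deg",np.degrees(np.arctan2(r[1,0],r[0,0])).round(2),"tilt",np.round(r[:2,2],4),"F",np.round(s["contact_force"],2),"open",round(s["opening"],4),"ff",round(s["finger_force"],2),"j6",s["joint_positions"][5].round(2))
    return s,r
def to(xy,z=None):
    s,r=st(); d=np.r_[np.array(xy)-s["position"][:2],(z-s["position"][2]) if z else 0]
    print("tool shift cm",np.round(r.T@d*100,2))
E
python3 - <<'E'
from h import *
st(); look("wrist",(.443,-.227),.081,save="pics/w1.png")
to((.443,-.227))
E
```

```text
t 2.525 pos [ 0.4392 -0.2311  0.2208] xax deg 22.81 tilt [0.0008 0.0006] F [-0.16  0.28  0.15] open 0.0855 ff 0.0 j6 0.64
wrist n 868 flat normal deg 14.0 widths [0.0266 0.0264 0.0265] centre [ 0.4432 -0.227 ] mean [ 0.4435 -0.2269] z 0.0804
t 2.575 pos [ 0.4386 -0.2328  0.2207] xax deg 22.72 tilt [ 0.0003 -0.0005] F [-0.12  0.   -0.8 ] open 0.0856 ff 0.0 j6 0.64
tool shift cm [ 0.63 -0.36 -0.  ]
```

View pics/w1.png

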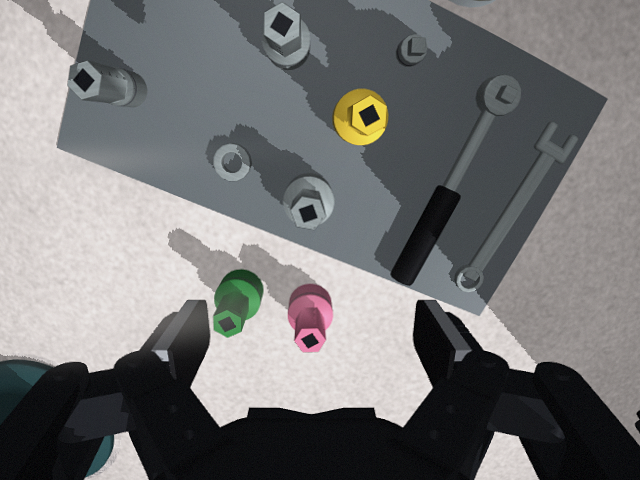

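Call:
{"method": "send_rows", "body": {
  "hand": [0,0,0,0],
  "xyz": [
    [0,0,0],
    [0,0,0],
    [0.6,0,3],
    [0,0,3]
  ],
  "yaw": [-10.6,-10.6,0,0]
}}

```text
clock: 3.08
position: [0.4425, -0.2317, 0.1605]
eef_rot: [0.928, 0.372, 0.0, 0.001]
contact_force: [-0.5, -0.6, -0.1]
opening: 0.0853
finger_force: 0.0
```

Run:
```python
from h import *
st(); b=look("wrist",(.443,-.227),.081)
if b: to(b[3],.062)
look("top",(.492,.203),.154)
```

```text
t 3.075 pos [ 0.4425 -0.2317  0.1605] xax deg 43.62 tilt [ 0.0015 -0.0014] F [-0.54 -0.63 -0.12] open 0.0853 ff 0.0 j6 0.28
wrist n 1319 flat normal deg 11.0 widths [0.0266 0.0267 0.0266] centre [ 0.4434 -0.2268] mean [ 0.4438 -0.2265] z 0.0804
t 3.125 pos [ 0.4394 -0.23    0.1555] xax deg 43.61 tilt [-0.0057  0.0027] F [-1.8   0.64 -2.14] open 0.0855 ff 0.0 j6 0.28
tool shift cm [0.53 0.1  9.35]
top n 287 flat normal deg 56.5 widths [0.0351 0.0346 0.0351] centre [0.4922 0.2038] mean [0.4921 0.2037] z 0.1527
```

Call:
{"method": "send_rows", "body": {
  "hand": [0,0,0,0,0],
  "xyz": [
    [0.3,-0.1,0],
    [0,0,3],
    [0,0,3],
    [0,0,2.4],
    [0,0,1.4]
  ],
  "yaw": [0,0,0,0,0]
}}

```text
clock: 3.8
position: [0.4445, -0.2279, 0.0629]
eef_rot: [0.928, 0.372, 0.0, 0.001]
contact_force: [-0.3, 0.1, 0.4]
opening: 0.0855
finger_force: 0.0
```

Call:
{"method": "send_rows", "body": {
  "hand": [0,140,255,255,255],
  "xyz": [
    [0,0,0],
    [0,0,0],
    [0,0,0],
    [0,0,0],
    [0,0,0]
  ],
  "yaw": [0,0,0,0,0],
  "squeeze": 50
}}

```text
clock: 4.42
position: [0.4442, -0.2274, 0.0634]
eef_rot: [0.928, 0.372, 0.0, 0.0]
contact_force: [-1.4, 2.0, 5.3]
opening: 0.0247
finger_force: 49.1
```

Call:
{"method": "send_rows", "body": {
  "hand": [255,255,255],
  "xyz": [
    [0,0,0],
    [0,0,0],
    [0,0,0]
  ],
  "yaw": [0,0,0]
}}

```text
clock: 4.8
position: [0.4442, -0.2274, 0.0634]
eef_rot: [0.928, 0.372, 0.0, 0.0]
contact_force: [-0.8, 0.9, 5.7]
opening: 0.0249
finger_force: 49.2
```

Call:
{"method": "send_rows", "body": {
  "hand": [255,255,255,255,255],
  "xyz": [
    [0,0,-1],
    [0,0,-3.5],
    [0,0,-4.5],
    [0,0,-4.5],
    [0,0,-4.5]
  ],
  "yaw": [0,0,0,0,0]
}}

```text
clock: 5.42
position: [0.443, -0.2269, 0.2434]
eef_rot: [0.928, 0.372, -0.0, -0.0]
contact_force: [1.0, -0.3, -3.9]
opening: 0.0247
finger_force: 49.9
```

Call:
{"method": "send_rows", "body": {
  "hand": [255,255,255,255,255],
  "xyz": [
    [2.3,-2.54,0],
    [3.3,-3.74,0],
    [3.3,-3.74,0],
    [3.3,-3.74,0],
    [3.3,-3.74,0]
  ],
  "yaw": [0,0,0,0,0]
}}

```text
clock: 6.05
position: [0.434, 0.0078, 0.2421]
eef_rot: [0.928, 0.372, -0.0, -0.0]
contact_force: [1.2, -0.1, -3.9]
opening: 0.0248
finger_force: 49.9
```

Call:
{"method": "send_rows", "body": {
  "hand": [255,255,255,255,255],
  "xyz": [
    [3.3,-3.74,0],
    [3.3,-3.74,0],
    [3.3,-3.74,0],
    [1,-1.2,0],
    [0,0,0]
  ],
  "yaw": [0,0,0,8.5,8.5]
}}

```text
clock: 6.68
position: [0.4269, 0.1728, 0.2418]
eef_rot: [0.973, 0.23, -0.001, -0.0]
contact_force: [-1.0, -0.1, -3.8]
opening: 0.0251
finger_force: 50.1
```

Call:
{"method": "send_rows", "body": {
  "hand": [255,255],
  "xyz": [
    [0,0,0],
    [0,0,0]
  ],
  "yaw": [0,0]
}}

```text
clock: 6.92
position: [0.4276, 0.1712, 0.2422]
eef_rot: [0.973, 0.232, -0.0, 0.0]
contact_force: [0.3, -0.5, -2.3]
opening: 0.025
finger_force: 50.1
```

Run:
```python
from h import *
st(); b=look("wrist",(.492,.2035),.153,save="pics/w2.png")
look("wrist",(.492,.2035),.153,tol=.003)
to(b[3])
```

```text
t 6.925 pos [0.4276 0.1712 0.2422] xax deg 26.83 tilt [-0.0006 -0.0003] F [ 0.26 -0.52 -2.33] open 0.025 ff 50.12 j6 1.43
wrist n 2590 flat normal deg 1.0 widths [0.0349 0.0348 0.0347] centre [0.4923 0.2037] mean [0.4925 0.2038] z 0.1522
wrist n 2591 flat normal deg 54.0 widths [0.0349 0.0349 0.0348] centre [0.4923 0.2036] mean [0.4925 0.2038] z 0.1522
t 7.025 pos [0.4278 0.1711 0.2424] xax deg 26.75 tilt [-0.0003 -0.0001] F [ 0.23 -0.07 -4.07] open 0.0248 ff 50.12 j6 1.43
tool shift cm [ 7.23 -0.01 -0.  ]
```

View pics/w2.png

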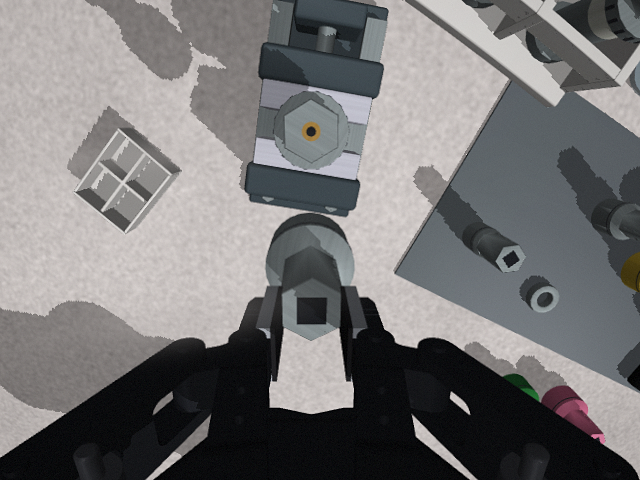

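```bash
cat >> h.py <<'E'
def hexfit(q,c):
    d=q-c; z=d[:,0]+1j*d[:,1]
    return (np.degrees(np.angle((z**6).sum()))/6+30)%60
def held(n="wrist",W=None,C=None):
    s,r=st(); C=C or cal(n)
    if W is None: p,d=ctrl.snapshot(n); W=cloud(n,d,C)
    pos=s["position"]; near=np.hypot(W[...,0]-pos[0],W[...,1]-pos[1])<.022
    zt=pos[2]+.018; m=(near&(np.abs(W[...,2]-zt)<.004)); zt=np.median(W[...,2][m]); m=near&(np.abs(W[...,2]-zt)<.002)
    cs,h=cv2.findContours(m.astype(np.uint8),cv2.RETR_CCOMP,cv2.CHAIN_APPROX_NONE)
    b=max([i for i in range(len(cs)) if h[0][i][3]>=0],key=lambda i:cv2.contourArea(cs[i]))
    rc=cv2.minAreaRect(atz(n,cs[b][:,0],zt,C)[:,:2].astype(np.float32)*1000)
    print("drive top z",zt.round(4),"square centre",np.round(rc[0],2),"size",np.round(rc[1],1),"ang",rc[2],"offset tool",np.round(r.T@np.r_[np.array(rc[0])/1000-pos[:2],0]*1000,2))
    return np.array(rc[0])/1000
E
python3 - <<'E'
from h import *
C=cal("wrist"); p,d=ctrl.snapshot("wrist"); W=cloud("wrist",d,C)
m=(np.abs(W[...,2]-.1525)<.003)&(np.hypot(W[...,0]-.4924,W[...,1]-.2037)<.025)
m=cv2.morphologyEx(m.astype(np.uint8),cv2.MORPH_CLOSE,np.ones((5,5)))>0
k=max(cv2.findContours(m.astype(np.uint8),0,1)[0],key=cv2.contourArea)[:,0]
P=atz("wrist",k,.1525,C)[:,:2]
v,u=np.nonzero(m); q=atz("wrist",np.c_[u,v],.1525,C)[:,:2]; c=q.mean(0)
print("nut centroid",c.round(4),"normal",hexfit(q,c),"area AF",np.sqrt(cv2.contourArea((P*1000).astype(np.float32))/.866))
h=held(W=W,C=C)
s,r=st(); print("shift socket->nut tool mm",r.T@np.r_[c-h,0]*1000)
# drive end hex phase from top-plane points
zt=s["position"][2]+.018; m=(np.abs(W[...,2]-zt)<.003)&(np.hypot(W[...,0]-h[0],W[...,1]-h[1])<.016); print("drive normal",hexfit(W[m][:,:2],h),m.sum())
E
```

```text
nut centroid [0.4925 0.2038] normal 57.57185066334901 area AF 35.00477238156862
t 7.075 pos [0.4279 0.1711 0.2424] xax deg 26.73 tilt [-0.0001 -0.    ] F [-0.49 -0.24 -3.78] open 0.0249 ff 50.12 j6 1.43
drive top z 0.2596 square centre [430.15 188.87] size [0.9 1. ] ang 73.4702377319336 offset tool [ 10.   -14.86  -0.  ]
t 7.075 pos [0.4279 0.1711 0.2424] xax deg 26.73 tilt [-0.0001 -0.    ] F [-0.49 -0.24 -3.78] open 0.0249 ff 50.12 j6 1.43
shift socket->nut tool mm [ 6.24078664e+01  1.47627209e+01 -6.56367273e-03]
drive normal 27.35297313270231 1110
```

```bash
cat >> h.py <<'E'
def heldc(p,C,zt,box=(285,285,340,335)):
    g=cv2.cvtColor(p,cv2.COLOR_BGR2GRAY); x0,y0,x1,y1=box
    m=(g[y0:y1,x0:x1]<35).astype(np.uint8)
    n,l,s,c=cv2.connectedComponentsWithStats(m); i=1+np.argmin(np.hypot(*(c[1:]-[(x1-x0)/2,(y1-y0)/2]).T)+1000*(s[1:,4]<150))
    uv=c[i]+[x0,y0]; w=atz("wrist",[uv],zt,C)[0]; print("square px",uv,s[i],"world",w.round(4)); return w[:2]
E
python3 - <<'E'
from h import *
p=cv2.imread("pics/w2.png"); s,r=st(); h=heldc(p,cal("wrist"),.2596)
print("offset tool mm",r.T@np.r_[h-s["position"][:2],0]*1000)
print("to nut",r.T@np.r_[np.array([.4925,.2038])-h,0]*1000, "tcp to nut",r.T@np.r_[np.array([.4925,.2038])-s["position"][:2],0]*1000)
E
```

```text
t 7.075 pos [0.4279 0.1711 0.2424] xax deg 26.73 tilt [-0.0001 -0.    ] F [-0.49 -0.24 -3.78] open 0.0249 ff 50.12 j6 1.43
square px [314.28810409 311.28810409] [ 13  13  28  26 538] world [0.4284 0.1692 0.2596]
offset tool mm [-4.49688640e-01  1.89378353e+00 -4.55562030e-05]
to nut [ 7.28497790e+01 -2.03914149e+00 -6.76724428e-03] tcp to nut [ 7.24000903e+01 -1.45357954e-01 -6.81280049e-03]
```

Run:
```python
from h import *
s,r=st(); C=cal("wrist"); pos=s["position"]
print(proj("wrist",np.array([[*pos[:2],.2596],pos,[*pos[:2],.1825]]),C), C[0]["cx"],C[0]["cy"],C[1])
h=atz("wrist",[(312,311)],.2596,C)[0,:2]; print("off",r.T@np.r_[h-pos[:2],0]*1000)
p=cv2.imread("pics/w2.png"); cv2.imwrite("pics/w2c.png",cv2.resize(p[200:380,220:400],(600,600),interpolation=cv2.INTER_CUBIC))
```

```text
t 7.075 pos [0.4279 0.1711 0.2424] xax deg 26.73 tilt [-0.0001 -0.    ] F [-0.49 -0.24 -3.78] open 0.0249 ff 50.12 j6 1.43
[[309.871356   310.35589   ]
 [310.01551276 292.50642787]
 [310.35660875 250.36276469]] 311.03854194660926 237.09531244441695 354.8684215144066
off [-3.10637597e-01  9.12327539e-01 -1.30924689e-05]
```

View pics/w2c.png

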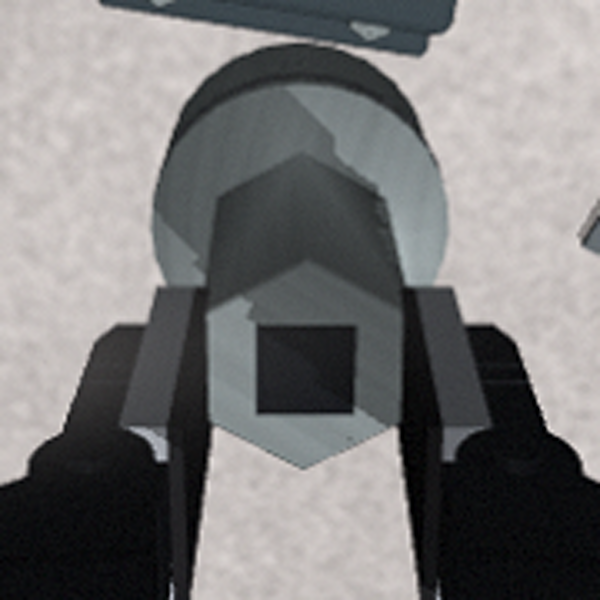

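Call:
{"method": "send_rows", "body": {
  "hand": [255,255,255,255,255],
  "xyz": [
    [3.5,0,0],
    [3.7,0,0],
    [0,0,1],
    [0,0,1],
    [0,0,0]
  ],
  "yaw": [-0.8,0,0,0,0]
}}

```text
clock: 7.7
position: [0.4902, 0.2034, 0.2207]
eef_rot: [0.971, 0.238, -0.002, 0.0]
contact_force: [-0.4, 0.1, -3.1]
opening: 0.0254
finger_force: 50.1
```

```bash
python3 -c "
from h import *
to((.4925,.2038),.214)"
```

```text
t 7.7 pos [0.4902 0.2034 0.2207] xax deg 27.5 tilt [-0.0035 -0.0013] F [-0.36  0.12 -3.14] open 0.0254 ff 50.09 j6 1.44
tool shift cm [0.22 0.07 0.66]
```

Still settling; let it rest, then correct.

Call:
{"method": "send_rows", "body": {
  "hand": [255,255,255],
  "xyz": [
    [0,0,0],
    [0,0,0],
    [0,0,0]
  ],
  "yaw": [0,0,0]
}}

```text
clock: 8.07
position: [0.4921, 0.2043, 0.2231]
eef_rot: [0.971, 0.238, 0.001, -0.0]
contact_force: [0.4, -0.8, -2.7]
opening: 0.0248
finger_force: 50.1
```

```bash
python3 -c "
from h import *
to((.4925,.2038),.214)"
```

```text
t 8.075 pos [0.4921 0.2043 0.2231] xax deg 27.51 tilt [0.0009 0.0004] F [ 0.41 -0.76 -2.7 ] open 0.0248 ff 50.1 j6 1.44
tool shift cm [0.01 0.06 0.91]
```

Call:
{"method": "send_rows", "body": {
  "hand": [255,255,255,255,255],
  "xyz": [
    [0,0,0.4],
    [0,0,0.3],
    [0,0,0.2],
    [0,0,0.2],
    [0,0,0]
  ],
  "yaw": [0,0,0,0,0]
}}

```text
clock: 8.7
position: [0.4922, 0.204, 0.2114]
eef_rot: [0.971, 0.238, 0.0, 0.0]
contact_force: [0.1, -1.1, -4.6]
opening: 0.0253
finger_force: 50.1
```

Call:
{"method": "send_rows", "body": {
  "hand": [255,255,255,255],
  "xyz": [
    [0,0,0.15],
    [0,0,0.15],
    [0,0,0.1],
    [0,0,0]
  ],
  "yaw": [0,0,0,0]
}}

```text
clock: 9.2
position: [0.4921, 0.204, 0.2074]
eef_rot: [0.971, 0.238, 0.0, 0.0]
contact_force: [2.0, -2.3, -4.0]
opening: 0.025
finger_force: 50.2
```

Call:
{"method": "send_rows", "body": {
  "hand": [255,255,255,255,255],
  "xyz": [
    [0,0.03,0.2],
    [0,0,0.25],
    [0,0,0.25],
    [0,0,0.2],
    [0,0,0]
  ],
  "yaw": [0,0,0,0,0]
}}

```text
clock: 9.82
position: [0.4919, 0.2038, 0.198]
eef_rot: [0.971, 0.238, -0.0, 0.0]
contact_force: [1.9, -2.7, -4.9]
opening: 0.0251
finger_force: 50.1
```

Call:
{"method": "send_rows", "body": {
  "hand": [255,255,255,255,255],
  "xyz": [
    [0,0.02,0.1],
    [0,0,0.1],
    [0,0,0.05],
    [0,0,0],
    [0,0,0]
  ],
  "yaw": [0,0,0,0,0]
}}

```text
clock: 10.45
position: [0.4922, 0.2039, 0.196]
eef_rot: [0.971, 0.238, -0.0, -0.0]
contact_force: [0.9, -1.9, -2.8]
opening: 0.0251
finger_force: 50.2
```

Call:
{"method": "send_rows", "body": {
  "hand": [255,255,255,255,255],
  "xyz": [
    [0,0,0.05],
    [0,0,0.05],
    [0,0,0],
    [0,0,0],
    [0,0,0]
  ],
  "yaw": [0,0,0,0,0]
}}

```text
clock: 11.08
position: [0.4924, 0.204, 0.1954]
eef_rot: [0.971, 0.238, 0.0, -0.0]
contact_force: [0.1, -1.3, 1.3]
opening: 0.025
finger_force: 50.6
```

Call:
{"method": "send_rows", "body": {
  "hand": [255,255,255,255,255],
  "xyz": [
    [0,0,0.05],
    [0,0,0.05],
    [0,0,0],
    [0,0,0],
    [0,0,0]
  ],
  "yaw": [0,0,0,0,0]
}}

```text
clock: 11.7
position: [0.4926, 0.2042, 0.1953]
eef_rot: [0.971, 0.238, 0.001, -0.0]
contact_force: [-0.1, -1.1, 5.6]
opening: 0.0251
finger_force: 51.2
```

Run:
```python
from h import *
st(); C=cal("wrist"); p,d=ctrl.snapshot("wrist"); W=cloud("wrist",d,C)
m=(np.abs(W[...,2]-.213)<.006)&(np.hypot(W[...,0]-.4924,W[...,1]-.2038)<.016); q=W[m]
A=np.c_[q[:,:2]-q[:,:2].mean(0),np.ones(len(q))]; print("top z",np.median(q[:,2]),"tilt fit",np.linalg.lstsq(A,q[:,2],rcond=None)[0])
cv2.imwrite("pics/fin.png",p); ctrl.snapshot("top"); st()
```

```text
t 11.7 pos [0.4926 0.2042 0.1953] xax deg 27.51 tilt [0.0013 0.0008] F [-0.12 -1.08  5.61] open 0.0251 ff 51.19 j6 1.44
top z 0.21250382646922675 tilt fit [-0.04773866 -0.01187253  0.21242923]
t 11.8 pos [0.4927 0.2042 0.1954] xax deg 27.5 tilt [0.0014 0.0009] F [-2.3  -1.89  6.1 ] open 0.0248 ff 51.19 j6 1.44
```

View pics/fin.png

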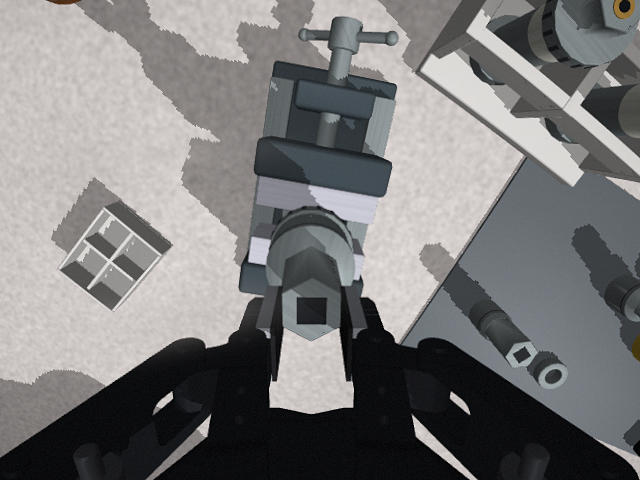

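Run:
```python
from h import *
C=cal("wrist"); p,d=ctrl.snapshot("wrist"); W=cloud("wrist",d,C)
for k in range(2):
  u,v=np.meshgrid(np.arange(640),np.arange(480))
  # top face ring around the square, inside the hexagon
  m=(abs(u-311.5)<24)&(abs(v-310)<17)&((abs(u-311.5)>18)|(abs(v-310)>16))&(abs(W[...,2]-.2125)<.004)
q=W[m]; c=np.array([.4925,.204])
for _ in range(5):
  A=np.c_[q[:,:2]-c,np.ones(len(q))]; x=np.linalg.lstsq(A,q[:,2],rcond=None)[0]; e=q[:,2]-A@x; q=q[abs(e)<max(2*e.std(),3e-4)]
print(len(q),x,e.std()); st()
```

```text
365 [-0.00640733  0.01083975  0.2124462 ] 0.0004443349207223043
t 11.85 pos [0.4926 0.2042 0.1953] xax deg 27.51 tilt [0.0012 0.0008] F [-1.58 -1.44  6.72] open 0.0252 ff 51.19 j6 1.44
```

Square (about 0.01 rad), home, and pressing about 10 N, so I'm handing it in.

```bash
python3 -c "
from rig import ctrl
print(ctrl.sign_off())"
```

```text
the job is handed in; nothing more can be done
None
```

The clamped column has the 36 mm nut. I set socket_large on it, fully home on the collar and within about 0.01 rad of upright, and handed the job in at about 12 s while still gripping at about 50 N and pressing down at about 10 N; the sign-off returned no verdict.

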